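# Set the measuring slider against the pinned stop

### The job

On the metal measuring rail on the gridded table, press down the black pad in the middle of the slider to free its brake and, keeping it pressed, push the slider along the rail until it rests right up against the stop block that has the upright pin. Then let the pad spring back up so the slider is locked there. Never force the slider with its brake on, grasp nothing, and leave the tray, glue bottle, jar and eraser where they are.

Things in the scene. Friction and masses are not known exactly. Their poses are not given: they have to be found in the camera images.
- rail: straight aluminium rail fixed to the table, 60 mm wide, 420 mm long, 16 mm high, with scale ticks on its top. Origin at the centre of its underside, on the table; its y axis runs along the rail, x across, z up.
- slider: dark steel slider on the rail: slab 100 mm along the rail, 70 mm across, top 29 mm above the table. Before and behind the pad, along the rail, a lug 12 mm thick spans the slider, top 54 mm up, sloping outside; clear gap between lugs 52 mm, open at the sides. Slides along the rail's y. Takes about 2 N to slide with the brake off; brake on, 25 to 35 N. Origin: centre of underside, 17 mm up.
- pad (a joint): how far the pad is pressed down, in m: 0 up (brake on), 0.005 fully down on a hard stop. The brake is free from about 0.0016 on; press to 0.003 or more to be sure and keep it there while pushing. A spring returns it: about 7 N at 0.0016, 8.5 N fully down.
- pad_top (a point): centre of the top face of the black pad in the middle of the slider, between the lugs. The pad is 48 mm along the rail and 60 mm across it; its top is about 44.5 mm above the table when up, and 9.5 mm below the tops of the lugs. The pad slides along the rail with the slider.
- stop_pin: the wanted stop: aluminium block fixed on the rail near one end (+y or -y), 60 mm across the rail, 24 mm along it, 18 mm high, with an upright steel pin 12 mm thick on top (pin top 58 mm above the table). Origin at the centre of its underside, 16 mm above the table; axes as the rail's. When the slider touches it, the middle of the pad is 62 mm from the middle of the block.
- stop_plain: the other stop, the same block without a pin, fixed on the rail's other end. Not wanted.
- tray: black open plastic box, 75 x 105 x 32 mm, empty, loose on the table; origin under its centre. Leave alone.
- glue: white glue bottle, 32 mm thick, 75 mm tall, loose; origin under its centre. Leave alone.
- jar: glass jar with steel lid, 56 mm thick, 60 mm tall, loose; origin under its centre. Leave alone.
- eraser: white block eraser in a card sleeve, 24 x 58 x 14 mm, lying loose on the table; origin under its centre, y along it. Leave alone.

How it is judged (in metres and radians):
On the way, in this order (a step that is already met when the one before it is completed fails the run):
1. the pad is pressed down with the slider still where it stood (within 10 mm) (value of joint pad above 0.0015 m and distance of slider from where it was at the start of the episode below 0.01 m), for 0.1 s.
2. the slider is up against the pinned stop with the pad still pressed (horizontal distance between pad_top and stop_pin below 0.0645 m and value of joint pad above 0.001 m), for 0.1 s.
At the end, for the whole second after the job is handed in: the slider rests within 2.5 mm of touching the pinned stop (middle of pad within 64.5 mm of the middle of the block), its pad is back up (within 0.8 mm) and it is at rest (horizontal distance between pad_top and stop_pin below 0.0645 m and value of joint pad below 0.0008 m and linear speed of slider below 0.005 m/s).
It fails at once if the slider is forced with its brake on (fingers push on it with over 25 N while the pad is up) (value of joint pad below 0.0005 m and contact force between the fingers and slider above 25 N).
It fails at once if a bystander is pushed away by more than 20 mm, or lifted (distance of any of tray, glue, jar, eraser from where it was at the start of the episode above 0.02 m or height (world z) of any of tray, glue, jar, eraser above 0.015 m).
It also fails if it takes over 37 s, if anything falls off the work surface, if the arm or the gripper's body presses on something with over 40 N, if the wrist force passes 120 N, or if a joint passes its speed limit or range.

### The arm

A 6-joint arm with a two-finger parallel gripper is mounted at the origin on the work surface. World frame = base frame: x ahead of the robot, y to its left, z up, the work surface at z = 0. Lengths are in mm, angles in rad, forces in N, time in s.
With the tool pointing down it reaches from about 350 to 975 mm from the base axis. Payload 7.1 kg.
Tool frame: the origin (TCP) lies at the very end of the fingers, on their centre line; the grasp point (between the pads) lies 19 mm behind it; x points along the fingers, y is the direction in which the jaws open and shut, and the axes are right-handed (so a half turn about x gives the same grasp; the last joint's range is limited). The gripper opens to 88 mm and grips with 3 to 60 N. Pads are 20 mm wide; open, the fingers measure 115 mm over their backs; the gripper's body (75 mm by 178 mm) begins 61 mm behind the grasp point.
Start: joints at [-1.369, 0.423, 1.63, -0, 1.089, -0.019], TCP at [136.901, -609.805, 197.275] pointing down, gripper open.
Joint ranges: [-3, 3], [-0.9, 2.11], [0.09, 2.58], [-1.31, 4.45], [0.11, 2.69], [-2.54, 2.54]. Speed limits (rad/s): [2.39, 2.39, 3.01, 3.14, 3.14, 3.14].

### API

Orientations are given as a rotation vector (axis times angle).
In Python, from workcell import ctrl gives the robot as it stands. The module is installed in compiled form; this text tells all that it offers.
- The arm moves only by the tool carry_out, never from a script. Its argument "commands" is a list of rows, each a list of 6 numbers: the shift along the tool's x, y, z in m, then the turn, a rotation vector about the tool's x, y, z in degrees. In form: [[tx, ty, tz, rx, ry, rz], ...]. A call has 1 to 8 rows; each row shifts and turns the pose as measured when the row begins, along the tool's axes as they then stand; what a row does not reach is not made up. A row lasts 1/8 s, in which the tool goes at most 62.5 mm and 10.7 degrees, less where a joint would pass 70% of its speed; a pose out of reach is approached as far as the arm can. A call with a gripper value outside its range is refused whole. "grip" is the closure, from 0 (fully open) to 1 (shut), set as the call begins (left out, the last holds). The fingers move at their own pace and stop on an object; the grip force is fixed at half the most. Time passes only in rows, so rows that do not move let the fingers close. It gives the time, the measured TCP pose, the force and the opening at its end, in the units of the state.
- ctrl.get_obs(): the state, without advancing time (a new reading comes with each control period).
- ctrl.get_image(name): name is "scene" or "top"; returns a dict with "pixels" (384x512x3 uint8, blue, green, red), "intrinsics" (3x3 intrinsics, pixels), "rvec" (rotation vector, rad) and "tvec" (3), from world to camera coordinates, as OpenCV has them. Camera axes: x right, y down, z forward; pixel columns grow to the right and rows downward; lengths in mm; the calibration is good to about 2 mm. A picture is of the moment at which its call begins. There is no depth.
- ctrl.close_job(): hands the job in, once; it reports no verdict.
The state is a dict: "t": time; "qpos": joint angles; "qvel": joint speeds; "joint_torque": joint torques, N m; "ee_pos": TCP position; "orientation": TCP orientation; "ft_force": force on the tool from outside, world axes, zero at the start; "moment": the same for the moment, N m; "width": finger opening in mm.
Only numpy, scipy, OpenCV 4.12 (cv2) and the standard library are available. Lean on these libraries where they do the work, as an engineer would, in place of code of your own. Each camera call takes 0.05 s, during which the arm holds its last target. There are 200 camera calls.

## Working session

There is one attempt and no reset: what is moved stays moved. The work goes in short steps, Python scripts to look and compute and a tool call to move; the robot and the scene stay as the last step left them, time stands still between calls to the robot, and variables do not carry over. Pictures are saved under pics/ and viewed, about 8 in all and at most 12, crops included, and the job is handed in when it is done.

Besides the shell and the picture viewer there is one more tool, called after ">>>" as name([rows], argument=value, ...), one row to a line, values as JSON. carry_out: Moves the arm, as the interface text tells. Its arguments: {"type":"object","properties":{"commands":{"type":"array"},"grip":{"type":"number"}},"required":["commands"]}

```bash
mkdir -p pics
cat > h.py <<'E'
import numpy as np, cv2
from workcell import ctrl
def snap(n,f):
    d=ctrl.get_image(n); cv2.imwrite(f'pics/{f}.png',d['pixels']); np.savez(f'pics/{f}.npz',**{k:np.array(v) for k,v in d.items()}); return d
def ray(d,uv,z):
    K=np.array(d['intrinsics']);R=cv2.Rodrigues(np.array(d['rvec'],float))[0];t=np.array(d['tvec'],float).ravel()
    c=-R.T@t; v=R.T@np.linalg.inv(K)@np.array([uv[0],uv[1],1.]); return c+v*(z-c[2])/v[2]
def proj(d,p): return cv2.projectPoints(np.array(p,float).reshape(-1,3),np.array(d['rvec'],float),np.array(d['tvec'],float),np.array(d['intrinsics'],float),None)[0].reshape(-1,2)
E
python3 - <<'E'
from h import *
a=snap('top','t0');b=snap('scene','s0')
cv2.imwrite('pics/t0b.png',cv2.resize(a['pixels'],(800,600),interpolation=cv2.INTER_CUBIC))
o=ctrl.get_obs();print({k:np.round(o[k],3) for k in o})
for d in(a,b):print(np.array(d['intrinsics']).tolist(), -cv2.Rodrigues(np.array(d['rvec'],float))[0].T@np.array(d['tvec'],float).ravel())
E
```

```text
{'t': np.float64(0.1), 'qpos': array([-1.369,  0.424,  1.631, -0.   ,  1.089, -0.019]), 'qvel': array([ 0.   , -0.001, -0.002,  0.001, -0.   ,  0.001]), 'joint_torque': array([ 1.0000e-03, -5.4561e+01, -2.7432e+01,  6.5000e-02,  1.9000e-02,
       -0.0000e+00]), 'ee_pos': array([ 136.778, -609.293,  196.578]), 'orientation': array([ 2.105,  0.235, -2.106]), 'ft_force': array([ 0.314, -0.232, -0.928]), 'moment': array([0.04 , 0.055, 0.025]), 'width': np.float64(87.826)}
[[433.6689176063116, 0.0, 252.0283355954115], [0.0, 433.6689176063116, 192.44013424210772], [0.0, 0.0, 1.0]] [495.92536578  32.22009617 896.10365548]
[[495.33518128788944, 0.0, 255.4644517553996], [0.0, 495.33518128788944, 189.7724370791772], [0.0, 0.0, 1.0]] [1082.75084165 -518.76073425  813.95952709]
```

View pics/t0b.png

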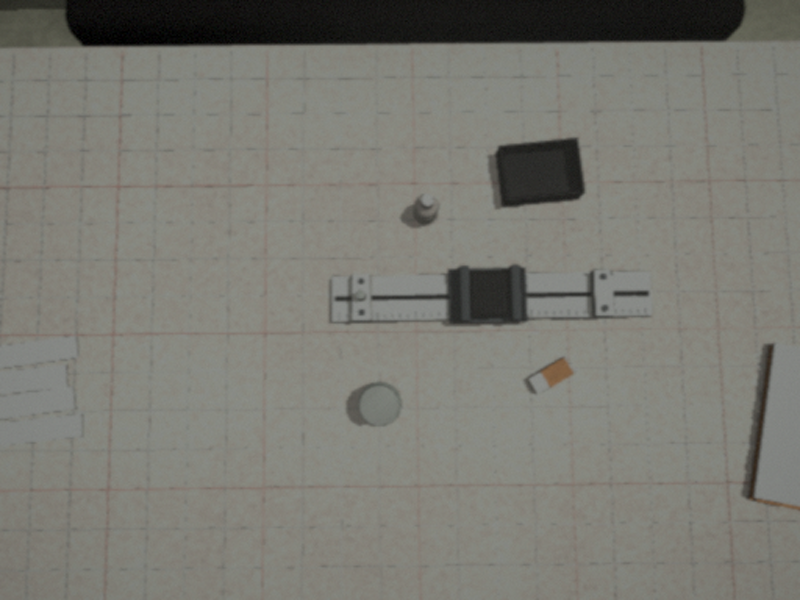

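View pics/s0.png

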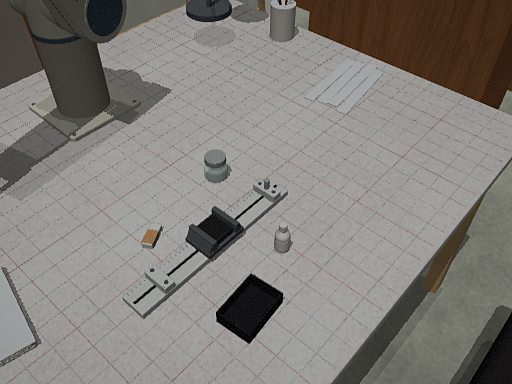

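The top view (enlarged 1.5625x) shows the pinned stop at about (361,296), the pad at (487,294) and the plain stop at (603,292). In the scene view the pin is at (267,184). Next I measure these from masks.

Run:
```python
from h import *
a=dict(np.load('pics/t0.npz'));b=dict(np.load('pics/s0.npz'))
s=1.5625
def P(u,v,z):return ray(a,((u+.5)/s-.5,(v+.5)/s-.5),z).round(1)
g=cv2.cvtColor(a['pixels'],cv2.COLOR_BGR2GRAY)
# dark slider blob
m=np.zeros_like(g);m[165:212,275:345]=(g[165:212,275:345]<75)
n,l,st,c=cv2.connectedComponentsWithStats(m);i=1+np.argmax(st[1:,4]);print(st[i],c[i])
cs=cv2.findContours((l==i).astype('u1'),0,1)[0][0];r=cv2.minAreaRect(cs);print(r)
print('blob ctr z45',ray(a,r[0],45))
for y in (183,188,193): print(y,g[y,284:340])
# rail outline
m=np.zeros_like(g);m[165:215,195:430]=(g[165:215,195:430]>150)
n,l,st,c=cv2.connectedComponentsWithStats(m);print(st[1:][st[1:,4]>50],np.percentile(g,[50,90,99]))
print('rail corners',[P(*q,16) for q in((331,277),(331,322),(650,271),(651,316))])
print('stop pin blk',[P(*q,34) for q in((352,277),(352,321),(371,276),(371,321))],'plain',[P(*q,34) for q in((593,270),(612,269),(594,317),(613,316))])
print('pad',P(487,294,44.5),'pin top',P(360,295,58))
print('scene pin top',ray(b,(267,179),58),'scene pad',ray(b,(214,229),44.5))
print('glue',P(428,200,75),'jar',P(380,404,60),'tray',P(540,172,16),'eraser',P(550,375,10))
big=cv2.resize(a['pixels'][160:220,200:340],None,fx=5.6,fy=5.6,interpolation=cv2.INTER_CUBIC)
cv2.imwrite('pics/c1.png',cv2.convertScaleAbs(big,alpha=1.5))
```

```text
[ 275  170   70   38 1787] [311.04644656 189.08785674]
((309.49700927734375, 188.8971405029297), (36.69001388549805, 69.02897644042969), 88.31531524658203)
blob ctr z45 [591.3860312  -85.80273458  45.        ]
183 [134 116  84  60  52  44  42  43  39  41  47  60  64  64  67  63  50  42
  40  43  41  42  42  42  42  43  42  40  42  41  40  42  45  42  41  43
  43  39  42  42  38  35  39  51  57  64  65  66  61  52  50  56  81 111
 133 137]
188 [89 80 62 56 52 47 43 40 42 42 48 56 63 66 68 64 57 39 42 44 40 43 45 40
 42 43 44 41 44 43 43 41 43 42 41 42 41 40 44 39 40 40 41 46 57 64 65 67
 67 62 48 48 53 56 55 55]
193 [133 117  91  69  55  46  44  41  39  43  45  54  62  62  67  61  55  44
  40  43  43  42  41  43  43  40  45  43  43  43  44  43  45  43  41  41
  42  41  42  45  41  38  37  44  57  63  66  68  65  58  49  52  77 110
 133 136]
[] [131. 136. 138.]
rail corners [array([621.1, 110. ,  16. ]), array([562. , 110.1,  16. ]), array([ 624.6, -309.1,   16. ]), array([ 565.3, -307.3,   16. ])]
stop pin blk [array([618.3,  81.4,  34. ]), array([561.6,  81.7,  34. ]), array([619.3,  57.1,  34. ]), array([561.4,  57.5,  34. ])] plain [array([ 624. , -228.7,   34. ]), array([ 625.1, -253.2,   34. ]), array([ 563.4, -227.4,   34. ]), array([ 564.4, -251.8,   34. ])]
pad [593.2 -89.9  44.5] pin top [592.1  70.2  58. ]
scene pin top [593.63507824  75.55127173  58.        ] scene pad [599.59043048 -94.0027594   44.5       ]
glue [707.7 -15.4  75. ] jar [457.7  46.5  60. ] tray [ 759.5 -168.9   16. ] eraser [ 490.2 -174.1   10. ]
```

View pics/c1.png

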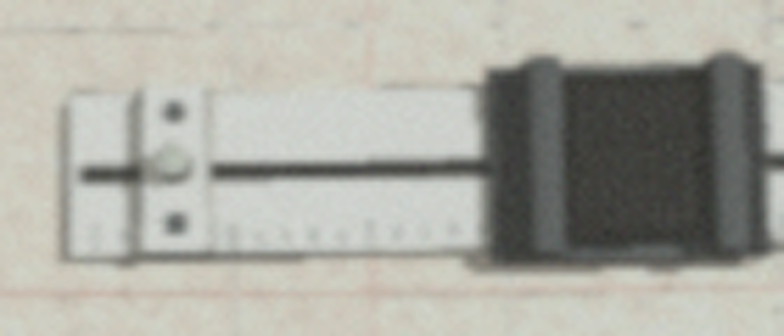

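```bash
cat >> h.py <<'E'
def to(p):
    o=ctrl.get_obs();R=cv2.Rodrigues(np.array(o['orientation']))[0]
    print('pos',np.round(o['ee_pos'],1),'F',np.round(o['ft_force'],1),'w',round(float(o['width']),1),'t',round(float(o['t']),2))
    print('tool axes in world (cols)\n',R.round(3)); print('tool shift mm',(R.T@(np.array(p)-o['ee_pos'])).round(1))
E
python3 - <<'E'
from h import *
a=dict(np.load('pics/t0.npz'))
print('lugmid z54',ray(a,(314,188.5),54),'slab mid z29',ray(a,(311.3,188.5),29))
to([593,-88.5,150])
E
```

```text
lugmid z54 [591.06269373 -93.38447376  54.        ] slab mid z29 [593.94592623 -91.67389896  29.        ]
pos [ 136.8 -609.3  196.6] F [ 0.3 -0.2 -0.9] w 87.8 t 0.1
tool axes in world (cols)
 [[-0.     0.219 -0.976]
 [ 0.001 -0.976 -0.219]
 [-1.    -0.001  0.   ]]
tool shift mm [  47.1 -408.2 -559.2]
```

>>> carry_out([
  [0, 0, 0, 6.1, 0, 0],
  [0, 0, 0, 6.1, 0, 0],
  [0, -0.04, -0.036, 0, 0, 0],
  [0, -0.04, -0.036, 0, 0, 0],
  [0, -0.04, -0.036, 0, 0, 0],
  [0, -0.04, -0.036, 0, 0, 0],
  [0, -0.04, -0.036, 0, 0, 0],
  [0, -0.04, -0.036, 0, 0, 0],
], grip=1)

```text
t: 1.1
ee_pos: [355.8, -363.7, 194.2]
orientation: [-2.214, 0.002, 2.218]
ft_force: [0.9, -0.1, 0.6]
width: 11.2
```

```bash
python3 -c "
from h import *
to([593,-91.5,150])"
```

```text
pos [ 355.8 -363.7  194.2] F [ 0.9 -0.1  0.6] w 11.2 t 1.1
tool axes in world (cols)
 [[-0.002 -0.007 -1.   ]
 [ 0.005 -1.     0.007]
 [-1.    -0.005  0.002]]
tool shift mm [  45.1 -273.5 -235.4]
```

>>> carry_out([
  [0, -0.045, -0.039, 0.9, 0, 0],
  [0, -0.045, -0.039, 0, 0, 0],
  [0, -0.045, -0.039, 0, 0, 0],
  [0, -0.045, -0.039, 0, 0, 0],
  [0.01, -0.045, -0.039, 0, 0, 0],
  [0.01, -0.04, -0.033, 0, 0, 0],
  [0.01, -0.008, -0.007, 0, 0, 0],
  [0, 0, 0, 0, 0, 0],
], grip=1)

```text
t: 2.1
ee_pos: [603.5, -82.5, 162.6]
orientation: [-2.206, 0.015, 2.214]
ft_force: [-0.5, -0.2, -0.7]
width: 0.2
```

```bash
python3 -c "
from h import *
to([593,-91.5,100])"
```

```text
pos [603.5 -82.5 162.6] F [-0.5 -0.2 -0.7] w 0.2 t 2.1
tool axes in world (cols)
 [[-0.003 -0.018 -1.   ]
 [ 0.004 -1.     0.018]
 [-1.    -0.004  0.003]]
tool shift mm [62.6  9.5 10.1]
```

>>> carry_out([
  [0.02, 0.0095, 0.01, -1.4, 0, 0],
  [0.02, 0, 0, 0, 0, 0],
  [0.02, 0, 0, 0, 0, 0],
  [0, 0, 0, 0, 0, 0],
], grip=1)

```text
t: 2.6
ee_pos: [589.2, -97.3, 102.5]
orientation: [-2.216, -0.006, 2.225]
ft_force: [0.5, 0.0, -0.5]
width: 0.4
```

Run:
```python
from h import *
to([593,-91.5,60])
b=snap('scene','s1');a=snap('top','t1')
print(proj(b,[ctrl.get_obs()['ee_pos'],[593,-91.5,44.5]]))
w=np.hstack([cv2.resize(b['pixels'][150:300,140:290],(400,400),interpolation=2),cv2.resize(a['pixels'][140:240,250:350],(400,400),interpolation=2)])
cv2.imwrite('pics/c2.png',cv2.convertScaleAbs(w,alpha=1.6))
```

```text
pos [589.2 -97.3 102.5] F [ 0.5  0.  -0.5] w 0.4 t 2.6
tool axes in world (cols)
 [[-0.004  0.002 -1.   ]
 [ 0.004 -1.    -0.002]
 [-1.    -0.004  0.004]]
tool shift mm [42.5 -5.6 -4. ]
[[208.05976515 207.82513254]
 [212.57042169 226.60340993]]
```

View pics/c2.png

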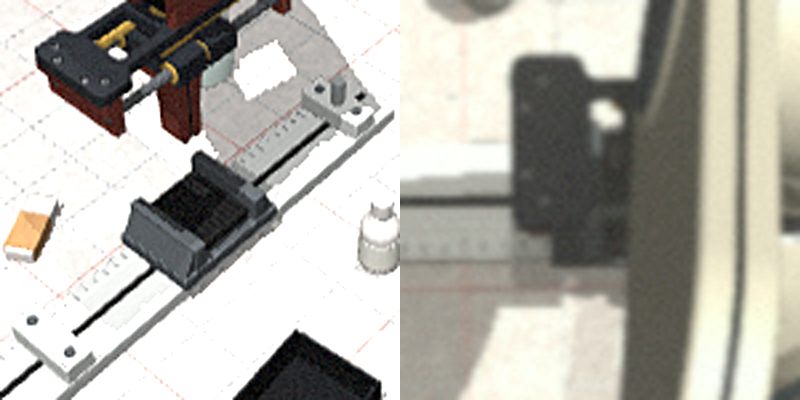

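The scene view shows the shut fingertips at full-image (207,202), predicted (208,208), and the pad at about (213,229), predicted (213,227). The slider's gap is clear, so I centre over it and come down.

>>> carry_out([
  [0.0, -0.005, -0.004, 0, 0, 0],
  [0, 0, 0, 0, 0, 0],
  [0.014, 0, 0, 0, 0, 0],
  [0.014, 0, 0, 0, 0, 0],
  [0, 0, 0, 0, 0, 0],
])

```text
t: 3.32
ee_pos: [596.4, -92.2, 76.5]
orientation: [-2.224, -0.005, 2.218]
ft_force: [-0.3, 0.1, -0.1]
width: 0.6
```

Run:
```python
from h import *
to([594,-92,48])
b=snap('scene','s2')
w=cv2.resize(b['pixels'][170:290,130:290],(800,600),interpolation=2)
cv2.imwrite('pics/c3.png',cv2.convertScaleAbs(w,alpha=1.4))
```

```text
pos [596.4 -92.2  76.5] F [-0.3  0.1 -0.1] w 0.6 t 3.33
tool axes in world (cols)
 [[ 0.003  0.002 -1.   ]
 [ 0.002 -1.    -0.002]
 [-1.    -0.002 -0.003]]
tool shift mm [28.5 -0.2  2.4]
```

View pics/c3.png

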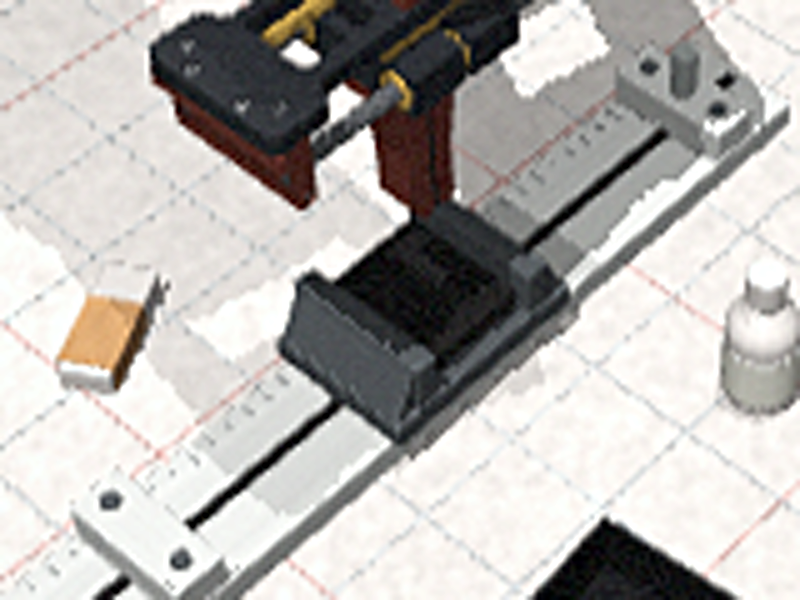

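Run:
```python
from h import *
b=dict(np.load('pics/s2.npz'))
for p in ([596.4,-92.2,76.5],[596.4,-92.2,44.5],[593,-41.5,29],[593,-141.5,29],[591,69.5,58]):
    q=proj(b,p)[0];print(p,q.round(1),'crop',((q-[130,170])*5+2).round())
# lug top corners from crop pixels
for u,v in((445,205),(545,270),(305,275),(435,360)): print(ray(b,(130+u/5,170+v/5),54).round(1))
```

```text
[596.4, -92.2, 76.5] [212.6 217.2] crop [415. 238.]
[596.4, -92.2, 44.5] [213.5 227.7] crop [420. 290.]
[593, -41.5, 29] [229.9 217.8] crop [502. 241.]
[593, -141.5, 29] [195.1 246. ] crop [328. 382.]
[591, 69.5, 58] [264.3 179.9] crop [673.  51.]
[579.2 -58.5  54. ]
[633.5 -56.5  54. ]
[ 564.1 -122.7   54. ]
[ 633.1 -118.5   54. ]
```

Run:
```python
from h import *
b=dict(np.load('pics/s2.npz'))
w=cv2.convertScaleAbs(cv2.resize(b['pixels'][165:255,160:280],(800,600),interpolation=2),alpha=1.6)
k=800/120
def dot(p,c):
    q=(proj(b,p)[0]-[160,165]+.5)*k; cv2.circle(w,tuple(int(x) for x in q),3,c,-1)
for dx in(-10,10):
  for dy in(-13.5,13.5): dot([596.4+dx,-92.2+dy,76.5],(0,0,255)); 
dot([596.4,-92.2,76.5],(0,255,255))
for dx in(-35,35):
  for dy in(-26,26): dot([593.5+dx,-91+dy,54],(0,255,0))
for dx in(-30,30):
  for y in(57.5,81.5): dot([590.5+dx,y,34],(255,0,0))
cv2.imwrite('pics/c4.png',w)
```

```text
(no output)
```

View pics/c4.png

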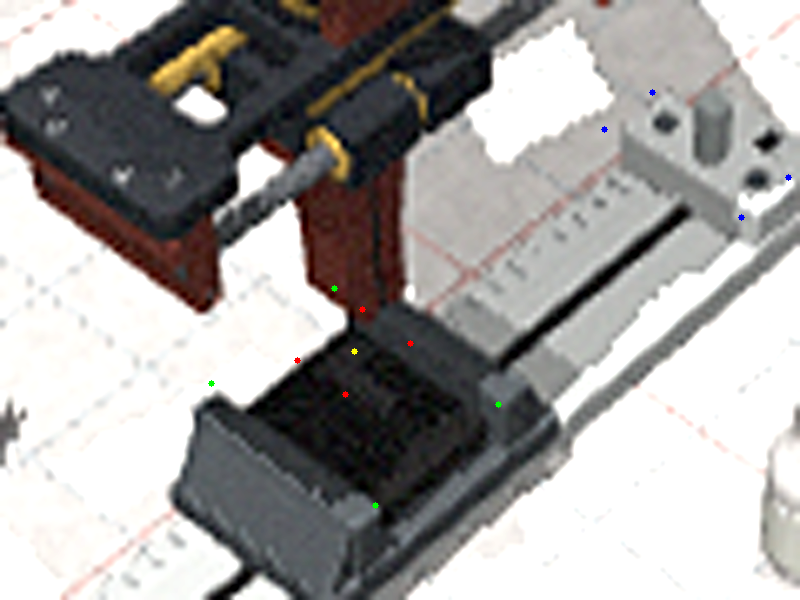

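The finger's visible red end at (360,320) in this zoom is about 75 px above the predicted tip corner at (345,394). I check whether a dark or pale fingertip extends further, using the earlier higher pose.

Run:
```python
from h import *
o=[]
for f,p in(('s1',[589.2,-97.3,102.5]),('s2',[596.4,-92.2,76.5])):
    b=dict(np.load(f'pics/{f}.npz'));k=8
    w=cv2.convertScaleAbs(cv2.resize(b['pixels'][180:250,185:235],None,fx=k,fy=k,interpolation=0),alpha=2.2,beta=-10)
    for dx in(-10,10):
      for dy in(-13.5,13.5):
        q=(proj(b,[p[0]+dx,p[1]+dy,p[2]])[0]-[185,180]+.5)*k; cv2.circle(w,tuple(int(x) for x in q),3,(0,0,255),-1)
    o.append(w)
cv2.imwrite('pics/c5.png',np.hstack(o))
```

```text
(no output)
```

View pics/c5.png

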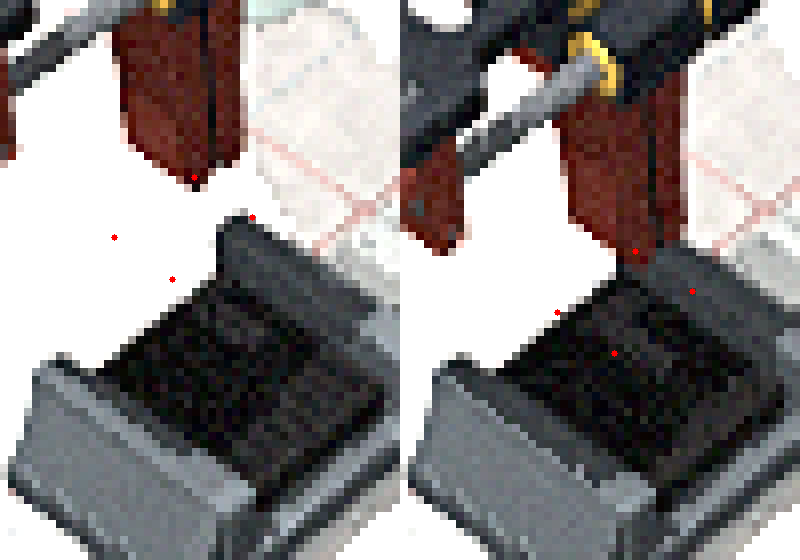

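>>> carry_out([
  [-0.03, 0, 0, 0, 0, 0],
  [0, 0.05, -0.008, 0, 0, 0],
  [0, 0.05, -0.008, 0, 0, 0],
  [0, 0.05, -0.008, 0, 0, 0],
  [0, 0.05, -0.008, 0, 0, 0],
  [0, 0.05, -0.008, 0, 0, 0],
  [0, 0.04, 0, 0, 0, 0],
  [0, 0, 0, 0, 0, 0],
])

```text
t: 4.38
ee_pos: [639.8, -391.1, 107.9]
orientation: [2.225, 0.006, -2.214]
ft_force: [0.9, 0.9, 0.3]
width: 0.5
```

Run:
```python
from h import *
to([640,-400,60])
b=snap('scene','s3');a=snap('top','t3')
p=ctrl.get_obs()['ee_pos'];o=[]
for d in(a,b):
    q=proj(d,p)[0];x,y=np.clip(np.round(q).astype(int),[45,60],[466,323]);k=4.4
    print(q,x,y,'base',proj(d,[0,0,0]))
    w=cv2.convertScaleAbs(cv2.resize(d['pixels'][y-60:y+60,x-45:x+45],None,fx=k,fy=k,interpolation=0),alpha=1.8)
    for dx in(-10,10):
      for dy in(-13.5,13.5):
        q=(proj(d,p+[dx,dy,0])[0]-[x-45,y-60]+.5)*k; cv2.circle(w,tuple(int(x) for x in q),2,(0,0,255),-1)
    o.append(w)
cv2.imwrite('pics/c6.png',np.hstack(o))
```

```text
pos [ 639.8 -391.1  107.9] F [0.9 0.9 0.3] w 0.5 t 4.38
tool axes in world (cols)
 [[ 0.005  0.005 -1.   ]
 [ 0.001 -1.    -0.005]
 [-1.    -0.001 -0.005]]
tool shift mm [47.9  9.   0.1]
[476.84466962 157.23784793] 466 157 base [[269.72859061 495.58096855]]
[ 97.31660966 323.59065726] 97 323 base [[ 83.99463977 106.26619322]]
```

View pics/c6.png

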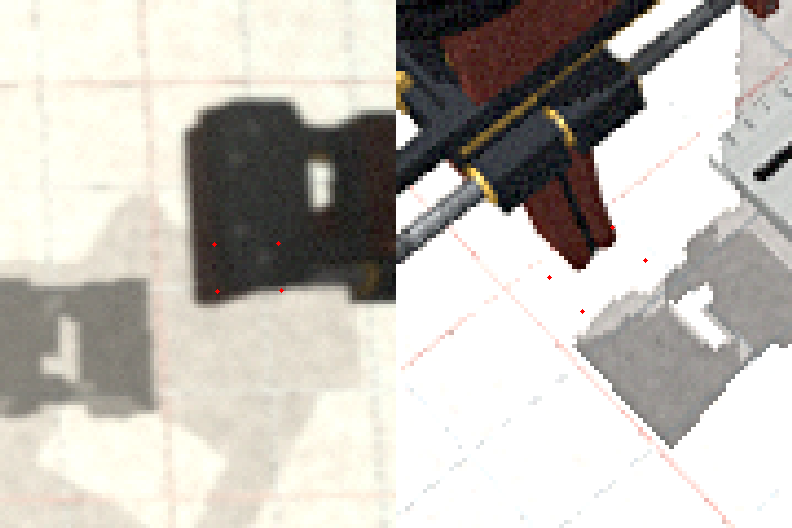

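Run:
```python
from h import *
a=dict(np.load('pics/t3.npz'));b=dict(np.load('pics/s3.npz'))
for z in(150,190,230):
    print(z,'edge mid',ray(a,(421+190/4.4,97+(128+300)/2/4.4),z).round(1),'back',ray(a,(421+190/4.4,97+128/4.4),z).round(1),ray(a,(421+195/4.4,97+303/4.4),z).round(1))
# scene fingertip near corner and bottom centre at several z
for z in(108,120,130,140,150): print(z,ray(b,(52+(580-396)/4.4,263+268/4.4),z).round(1),ray(b,(52+(595-396)/4.4,263+245/4.4),z).round(1))
```

```text
150 edge mid [ 653.  -344.5  150. ] back [ 688.  -346.7  150. ] [ 617.1 -344.2  150. ]
190 edge mid [ 644.6 -324.3  190. ] back [ 677.7 -326.4  190. ] [ 610.6 -324.1  190. ]
230 edge mid [ 636.2 -304.1  230. ] back [ 667.4 -306.1  230. ] [ 604.1 -303.9  230. ]
108 [ 636.4 -392.   108. ] [ 632.8 -382.9  108. ]
120 [ 644.  -394.1  120. ] [ 640.4 -385.3  120. ]
130 [ 650.3 -395.9  130. ] [ 646.8 -387.2  130. ]
140 [ 656.7 -397.7  140. ] [ 653.2 -389.1  140. ]
150 [ 663.  -399.5  150. ] [ 659.6 -391.   150. ]
```

>>> carry_out([
  [0.02, 0, 0, 0, 0, 0],
  [0.02, 0, 0, 0, 0, 0],
  [0.02, 0, 0, 0, 0, 0],
  [0.01, 0, 0, 0, 0, 0],
  [0, 0, 0, 0, 0, 0],
])

```text
t: 5.1
ee_pos: [639.4, -382.2, 30.6]
orientation: [2.218, 0.019, -2.219]
ft_force: [-0.4, 0.3, -0.4]
width: 0.1
```

Run:
```python
from h import *
for i in range(3):
    o=ctrl.get_obs();print(np.round(o['t'],2),o['ee_pos'].round(1),o['qpos'].round(4),np.abs(o['qvel']).max().round(3)); d=snap('scene',f's4{i}')
```

```text
5.1 [ 639.4 -382.2   30.6] [-0.5567  0.783   1.4106  0.0053  0.9511  0.9993] 0.004
5.15 [ 639.6 -382.4   31.2] [-0.5568  0.7825  1.4104  0.0054  0.9514  0.9993] 0.017
5.2 [ 640.  -382.8   32. ] [-0.5569  0.7816  1.4098  0.0053  0.9516  0.9993] 0.016
```

>>> carry_out([
  [0.01, 0, 0, 0, 0, 0],
  [0.01, 0, 0, 0, 0, 0],
])

```text
t: 5.5
ee_pos: [641.8, -384.1, 14.1]
orientation: [2.223, 0.014, -2.21]
ft_force: [0.1, -0.2, 0.1]
width: 0.8
```

Run:
```python
from h import *
for i in range(3):
    o=ctrl.get_obs();print(np.round(o['t'],2),o['ee_pos'].round(1),o['qpos'].round(4),o['ft_force'].round(1)); d=snap('scene',f's5{i}')
```

```text
5.5 [ 641.8 -384.1   14.1] [-0.5571  0.8049  1.4114  0.0054  0.9213  0.9992] [ 0.1 -0.2  0.1]
5.55 [ 641.1 -383.7   12.5] [-0.5571  0.8066  1.4123  0.0054  0.9207  0.9992] [-1.1  0.8 -1.5]
5.6 [ 640.9 -383.5   12.8] [-0.5571  0.8062  1.4123  0.0055  0.9218  0.9993] [-0.8 -0.5 -0.3]
```

>>> carry_out([
  [0.004, 0, 0, 0, 0, 0],
  [0.004, 0, 0, 0, 0, 0],
  [0.003, 0, 0, 0, 0, 0],
  [0, 0, 0, 0, 0, 0],
])

```text
t: 6.15
ee_pos: [641.4, -383.8, 1.9]
orientation: [2.222, 0.015, -2.212]
ft_force: [-1.3, -0.7, 0.6]
width: 0.4
```

Run:
```python
from h import *
o=ctrl.get_obs();p=o['ee_pos'];print(o['t'],p,o['ft_force'].round(1))
b=snap('scene','s6')
q=proj(b,p)[0];print(q);x,y=np.clip(np.round(q).astype(int),[60,45],[451,338])
k=6.5
w=cv2.convertScaleAbs(cv2.resize(b['pixels'][y-45:y+45,x-60:x+60],None,fx=k,fy=k,interpolation=0),alpha=1.8)
for dx in(-10,10):
  for dy in(-13.5,13.5):
    r=(proj(b,p+[dx,dy,0])[0]-[x-60,y-45]+.5)*k; cv2.circle(w,tuple(int(v) for v in r),2,(0,0,255),-1)
cv2.imwrite('pics/c7.png',w)
```

```text
6.15 [ 641.43701119 -383.80792787    1.87293051] [-1.3 -0.7  0.6]
[113.42026282 353.42011086]
```

View pics/c7.png

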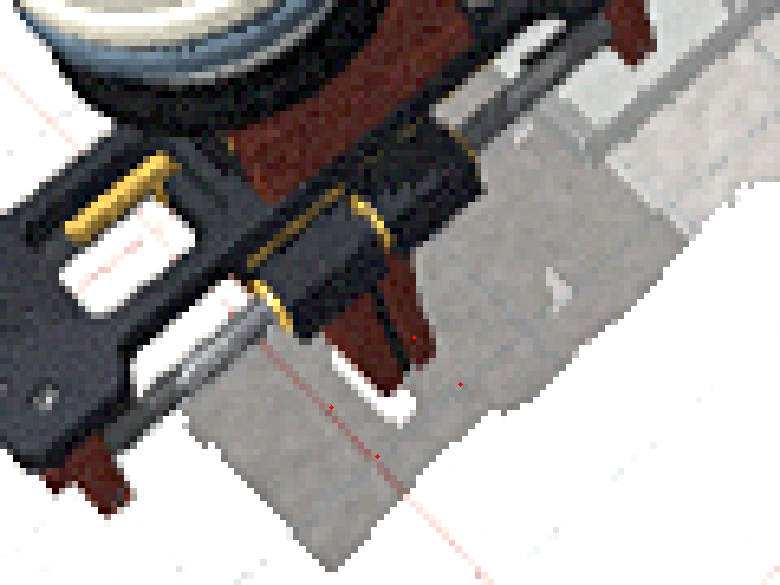

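The tip shows at (400,390), and the predicted TCP is about (395,400), so they nearly agree. The fingers taper to narrow tips. There is still no contact at a reported z of 1.9, so I touch the table lightly to find the height offset.

>>> carry_out([
  [0.003, 0, 0, 0, 0, 0],
  [0.002, 0, 0, 0, 0, 0],
])

```text
t: 6.45
ee_pos: [641.9, -384.0, -2.8]
orientation: [2.222, 0.014, -2.211]
ft_force: [0.4, -0.7, 0.1]
width: 0.5
```

>>> carry_out([
  [0.002, 0, 0, 0, 0, 0],
  [0.002, 0, 0, 0, 0, 0],
])

```text
t: 6.7
ee_pos: [641.9, -384.0, -7.1]
orientation: [2.223, 0.014, -2.211]
ft_force: [1.2, -1.0, -0.4]
width: 0.7
```

>>> carry_out([
  [0.002, 0, 0, 0, 0, 0],
  [0.002, 0, 0, 0, 0, 0],
])

```text
t: 6.95
ee_pos: [641.9, -384.0, -11.3]
orientation: [2.223, 0.014, -2.211]
ft_force: [0.1, 0.0, -0.0]
width: 0.6
```

>>> carry_out([
  [0.002, 0, 0, 0, 0, 0],
  [0.002, 0, 0, 0, 0, 0],
])

```text
t: 7.2
ee_pos: [641.9, -384.0, -15.7]
orientation: [2.222, 0.014, -2.211]
ft_force: [-0.5, -0.7, 0.3]
width: 0.8
```

Run:
```python
from h import *
o=ctrl.get_obs();p=o['ee_pos'];print(o['t'],p.round(1),o['ft_force'].round(1))
```

```text
7.2 [ 641.9 -384.   -15.7] [-0.5 -0.7  0.3]
```

>>> carry_out([
  [0.002, 0, 0, 0, 0, 0],
  [0.002, 0, 0, 0, 0, 0],
])

```text
t: 7.45
ee_pos: [642.0, -384.0, -19.9]
orientation: [2.223, 0.014, -2.211]
ft_force: [0.7, -0.8, -0.2]
width: 0.5
```

>>> carry_out([
  [0.002, 0, 0, 0, 0, 0],
  [0.001, 0, 0, 0, 0, 0],
])

```text
t: 7.7
ee_pos: [641.9, -383.9, -23.3]
orientation: [2.222, 0.015, -2.211]
ft_force: [0.6, 0.3, -0.7]
width: 0.4
```

Run:
```python
from h import *
o=ctrl.get_obs();p=o['ee_pos'];print(o['t'],p.round(1),o['ft_force'].round(1))
b=snap('scene','s7');k=10
w=cv2.convertScaleAbs(cv2.resize(b['pixels'][335:383,80:150],None,fx=k,fy=k,interpolation=0),alpha=1.8)
r=(proj(b,[p[0],p[1],0])[0]-[80,335]+.5)*k; cv2.circle(w,tuple(int(v) for v in r),3,(0,0,255),-1);cv2.imwrite('pics/c8.png',w)
```

```text
7.7 [ 641.9 -383.9  -23.3] [ 0.6  0.3 -0.7]
```

View pics/c8.png

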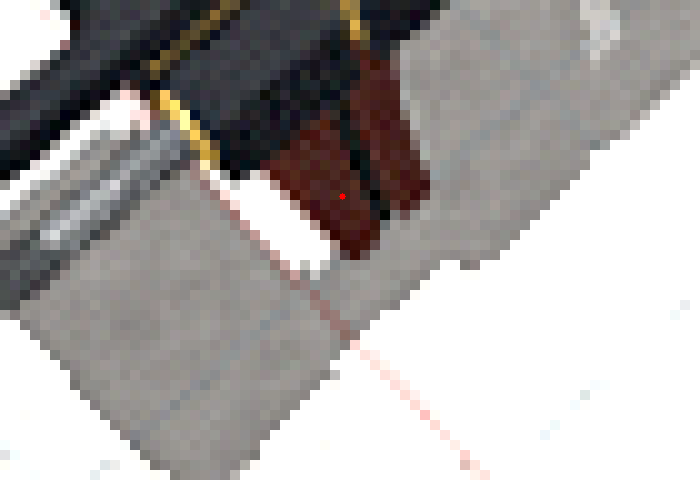

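>>> carry_out([
  [0.002, 0, 0, 0, 0, 0],
  [0.002, 0, 0, 0, 0, 0],
])

```text
t: 8.0
ee_pos: [642.1, -384.1, -25.1]
orientation: [2.222, 0.015, -2.211]
ft_force: [-8.0, 4.9, 23.1]
width: 0.5
```

>>> carry_out([
  [0.001, 0, 0, 0, 0, 0],
  [0.001, 0, 0, 0, 0, 0],
])

```text
t: 8.25
ee_pos: [642.1, -384.1, -25.0]
orientation: [2.222, 0.015, -2.212]
ft_force: [-2.2, 1.0, 5.8]
width: 0.6
```

>>> carry_out([
  [0.001, 0, 0, 0, 0, 0],
  [0.001, 0, 0, 0, 0, 0],
])

```text
t: 8.5
ee_pos: [642.1, -384.0, -25.0]
orientation: [2.222, 0.015, -2.212]
ft_force: [-2.9, 2.1, 7.3]
width: 0.2
```

>>> carry_out([
  [0.001, 0, 0, 0, 0, 0],
  [0.001, 0, 0, 0, 0, 0],
])

```text
t: 8.75
ee_pos: [642.1, -384.0, -25.0]
orientation: [2.222, 0.015, -2.212]
ft_force: [-2.4, 1.2, 7.3]
width: 0.5
```

Run:
```python
from h import *
b=dict(np.load('pics/s7.npz'))
for z in(0,5,10,15): print(z,ray(b,(116.2,360),z).round(1))
```

```text
0 [ 653.7 -387.6    0. ]
5 [ 656.3 -388.4    5. ]
10 [ 658.9 -389.2   10. ]
15 [ 661.6 -390.    15. ]
```

Contact came at a reported z of -25.0, so the reported TCP reads 25 mm low. The scene view also suggests the true tip is offset about (+3,+8) mm sideways. I correct for both and go back above the pad, with a reported target near (591,-99).

>>> carry_out([
  [-0.04, 0, 0, 0, 0, 0],
  [-0.05, 0, 0, 0, 0, 0],
  [0, -0.05, 0.009, 0, 0, 0],
  [0, -0.05, 0.009, 0, 0, 0],
  [0, -0.05, 0.009, 0, 0, 0],
  [0, -0.05, 0.009, 0, 0, 0],
  [0, -0.05, 0.009, 0, 0, 0],
  [0, -0.03, 0.005, 0, 0, 0],
])

```text
t: 9.75
ee_pos: [588.7, -100.1, 68.9]
orientation: [2.229, 0.008, -2.208]
ft_force: [0.8, -0.2, -0.6]
width: 0.3
```

>>> carry_out([
  [0, 0, 0, 0, 0, 0],
])

```text
t: 9.88
ee_pos: [588.3, -98.1, 69.0]
orientation: [2.227, 0.011, -2.207]
ft_force: [-0.1, -0.4, 0.1]
width: 0.3
```

Run:
```python
from h import *
to([591,-99,40])
```

```text
pos [588.3 -98.1  69. ] F [-0.1 -0.4  0.1] w 0.3 t 9.88
tool axes in world (cols)
 [[ 0.009  0.01  -1.   ]
 [ 0.001 -1.    -0.01 ]
 [-1.    -0.001 -0.009]]
tool shift mm [29.   0.9 -2.4]
```

Lower to a reported z of about 35 (true about 60, just above the lug tops), then look.

>>> carry_out([
  [0.012, 0.001, -0.003, 0, 0, 0],
  [0.012, 0, 0, 0, 0, 0],
  [0.008, 0, 0, 0, 0, 0],
  [0, 0, 0, 0, 0, 0],
])

```text
t: 10.38
ee_pos: [592.4, -102.3, 34.0]
orientation: [2.229, 0.008, -2.208]
ft_force: [0.4, -0.9, -0.4]
width: 0.5
```

Run:
```python
from h import *
to([591,-99,19.5])
b=snap('scene','s8');p=ctrl.get_obs()['ee_pos']
k=10
w=cv2.convertScaleAbs(cv2.resize(b['pixels'][195:255,180:250],None,fx=k,fy=k,interpolation=0),alpha=2.2)
r=(proj(b,p+[3,8,25])[0]-[180,195]+.5)*k; cv2.circle(w,tuple(int(v) for v in r),3,(0,0,255),-1);cv2.imwrite('pics/c9.png',w)
```

```text
pos [ 592.4 -102.3   34. ] F [ 0.4 -0.9 -0.4] w 0.5 t 10.38
tool axes in world (cols)
 [[ 0.009  0.007 -1.   ]
 [ 0.    -1.    -0.007]
 [-1.    -0.    -0.009]]
tool shift mm [14.4 -3.3  1.5]
```

View pics/c9.png

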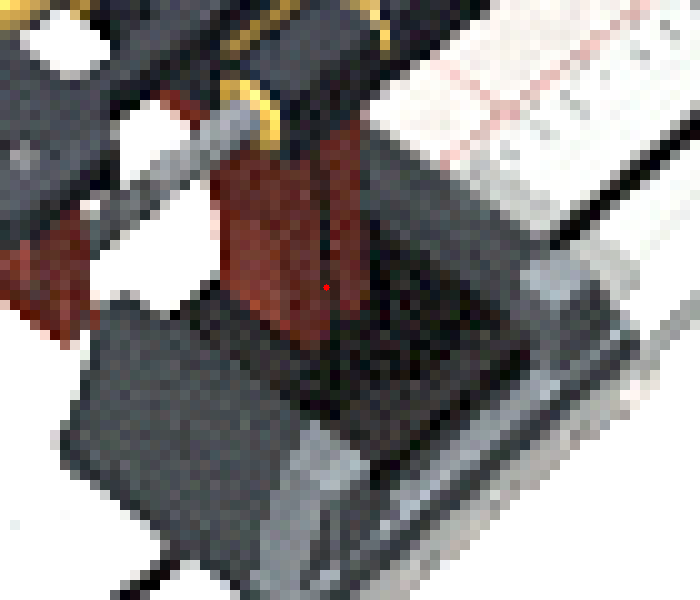

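The shut fingers hang between the lugs: near bottom corner at (320,345), near lug edge about 11 mm clear, far side similar. I lower onto the pad, shifting 5 mm in +x.

>>> carry_out([
  [0.005, 0, -0.005, 0, 0, 0],
  [0.005, 0, 0, 0, 0, 0],
  [0, 0, 0, 0, 0, 0],
])

```text
t: 10.8
ee_pos: [598.6, -102.7, 24.1]
orientation: [2.23, 0.007, -2.206]
ft_force: [-0.3, -0.0, 0.0]
width: 0.3
```

>>> carry_out([
  [0.002, 0, 0, 0, 0, 0],
])

```text
t: 10.92
ee_pos: [598.9, -102.7, 22.2]
orientation: [2.231, 0.007, -2.206]
ft_force: [0.5, 0.0, -0.5]
width: 0.3
```

>>> carry_out([
  [0.001, 0, 0, 0, 0, 0],
])

```text
t: 11.05
ee_pos: [598.8, -102.6, 21.2]
orientation: [2.231, 0.007, -2.206]
ft_force: [-1.1, 0.4, -0.6]
width: 0.6
```

>>> carry_out([
  [0.001, 0, 0, 0, 0, 0],
])

```text
t: 11.18
ee_pos: [598.9, -102.6, 20.3]
orientation: [2.231, 0.007, -2.205]
ft_force: [0.2, 0.4, 0.1]
width: 0.9
```

>>> carry_out([
  [0.0015, 0, 0, 0, 0, 0],
])

```text
t: 11.3
ee_pos: [598.9, -102.6, 18.9]
orientation: [2.231, 0.007, -2.205]
ft_force: [-1.2, 0.5, 3.3]
width: 0.5
```

>>> carry_out([
  [0.0015, 0, 0, 0, 0, 0],
])

```text
t: 11.42
ee_pos: [599.0, -102.6, 17.7]
orientation: [2.231, 0.007, -2.205]
ft_force: [-1.8, 1.0, 5.9]
width: 0.3
```

>>> carry_out([
  [0.0015, 0, 0, 0, 0, 0],
])

```text
t: 11.55
ee_pos: [599.0, -102.6, 16.7]
orientation: [2.231, 0.007, -2.205]
ft_force: [-2.6, 0.6, 7.8]
width: 0.5
```

>>> carry_out([
  [0.0015, 0, 0, 0, 0, 0],
])

```text
t: 11.68
ee_pos: [599.0, -102.6, 15.7]
orientation: [2.231, 0.007, -2.205]
ft_force: [-2.7, 1.0, 7.4]
width: 0.2
```

Contact was at about 19.3 reported, so the pad is about 3.6 mm down. The spring force fits. One more small press, then slide in +y.

>>> carry_out([
  [0.0015, 0, 0, 0, 0, 0],
  [0.0012, 0, 0, 0, 0, 0],
])

```text
t: 11.92
ee_pos: [599.0, -102.6, 14.3]
orientation: [2.231, 0.007, -2.205]
ft_force: [-2.8, 0.5, 12.2]
width: 0.3
```

>>> carry_out([
  [0.0012, -0.003, 0, 0, 0, 0],
  [0.0012, -0.003, 0, 0, 0, 0],
  [0.0012, -0.003, 0, 0, 0, 0],
])

```text
t: 12.3
ee_pos: [599.0, -94.9, 14.3]
orientation: [2.23, 0.006, -2.204]
ft_force: [-5.2, -1.4, 11.4]
width: 0.6
```

>>> carry_out([
  [0.0012, -0.005, 0, 0, 0, 0],
  [0.0012, -0.005, 0, 0, 0, 0],
  [0.0012, -0.005, 0, 0, 0, 0],
  [0.0012, -0.005, 0, 0, 0, 0],
  [0.0012, -0.005, 0, 0, 0, 0],
  [0.0012, -0.005, 0, 0, 0, 0],
])

```text
t: 13.05
ee_pos: [598.8, -67.1, 14.3]
orientation: [2.228, 0.002, -2.201]
ft_force: [-4.3, -2.7, 13.1]
width: 0.3
```

>>> carry_out([
  [0.0012, -0.005, 0, 0, 0, 0],
  [0.0012, -0.005, 0, 0, 0, 0],
  [0.0012, -0.005, 0, 0, 0, 0],
  [0.0012, -0.005, 0, 0, 0, 0],
  [0.0012, -0.005, 0, 0, 0, 0],
  [0.0012, -0.005, 0, 0, 0, 0],
])

```text
t: 13.8
ee_pos: [598.6, -38.8, 14.3]
orientation: [2.227, -0.0, -2.199]
ft_force: [-4.5, -1.0, 12.6]
width: 0.9
```

>>> carry_out([
  [0.0012, -0.005, 0, 0, 0, 0],
  [0.0012, -0.005, 0, 0, 0, 0],
  [0.0012, -0.005, 0, 0, 0, 0],
  [0.0012, -0.005, 0, 0, 0, 0],
  [0.0012, -0.005, 0, 0, 0, 0],
])

```text
t: 14.42
ee_pos: [598.4, -15.1, 14.3]
orientation: [2.226, -0.002, -2.197]
ft_force: [-4.7, -2.3, 13.9]
width: 0.5
```

>>> carry_out([
  [0.0012, -0.003, 0, 0, 0, 0],
  [0.0012, -0.003, 0, 0, 0, 0],
])

```text
t: 14.68
ee_pos: [598.4, -9.5, 14.3]
orientation: [2.225, -0.003, -2.196]
ft_force: [-4.1, -2.0, 13.6]
width: 0.3
```

>>> carry_out([
  [0.0012, -0.002, 0, 0, 0, 0],
  [0.0012, -0.002, 0, 0, 0, 0],
])

```text
t: 14.92
ee_pos: [598.4, -6.0, 14.3]
orientation: [2.225, -0.004, -2.195]
ft_force: [-5.1, -2.2, 14.1]
width: 0.6
```

>>> carry_out([
  [0.0012, -0.002, 0, 0, 0, 0],
  [0.0012, -0.002, 0, 0, 0, 0],
])

```text
t: 15.18
ee_pos: [598.4, -2.5, 14.3]
orientation: [2.224, -0.004, -2.195]
ft_force: [-4.7, -0.4, 13.2]
width: 0.4
```

>>> carry_out([
  [0.0012, -0.002, 0, 0, 0, 0],
  [0.0012, -0.002, 0, 0, 0, 0],
])

```text
t: 15.42
ee_pos: [598.8, -0.8, 14.3]
orientation: [2.223, -0.006, -2.191]
ft_force: [-3.8, -8.1, 12.4]
width: 0.4
```

>>> carry_out([
  [0.0012, -0.002, 0, 0, 0, 0],
  [0.0012, -0.002, 0, 0, 0, 0],
])

```text
t: 15.68
ee_pos: [599.3, 0.3, 14.4]
orientation: [2.222, -0.009, -2.188]
ft_force: [-4.4, -7.6, 13.0]
width: 0.4
```

Run:
```python
from h import *
to([0,0,0]);b=snap('scene','s9')
k=10
w=cv2.convertScaleAbs(cv2.resize(b['pixels'][165:225,215:295],None,fx=k,fy=k,interpolation=0),alpha=2.2)
cv2.imwrite('pics/c10.png',w)
```

```text
pos [5.993e+02 3.000e-01 1.440e+01] F [-4.4 -7.6 13. ] w 0.4 t 15.68
tool axes in world (cols)
 [[ 0.016  0.013 -1.   ]
 [-0.021 -1.    -0.013]
 [-1.     0.021 -0.015]]
tool shift mm [  5.   -7.5 599.4]
```

View pics/c10.png

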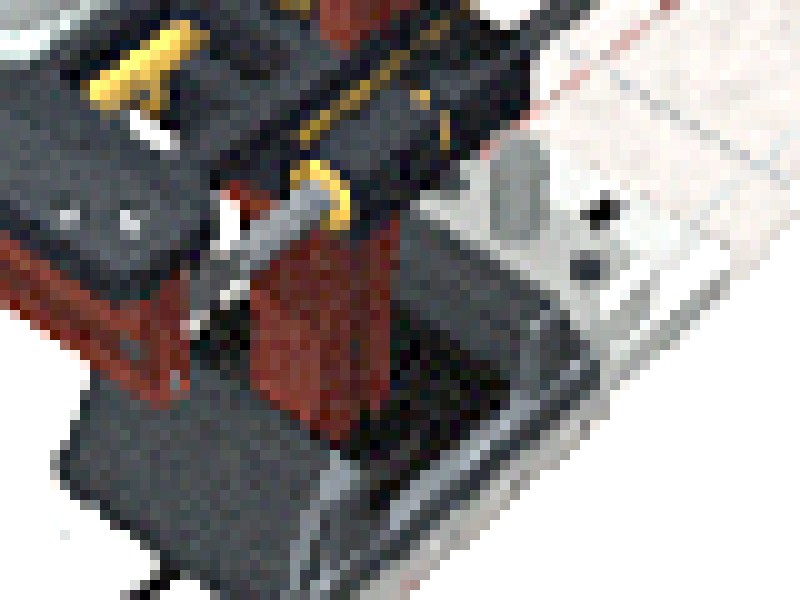

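The slider's front edge meets the pinned block at about (590,350). Fy jumped to -8 N and motion stalled after about 102 mm of travel, so it is seated. I hold the push briefly, then lift.

>>> carry_out([
  [0.0012, -0.001, 0, 0, 0, 0],
  [0.0012, -0.001, 0, 0, 0, 0],
  [-0.001, 0, 0, 0, 0, 0],
  [-0.003, 0, 0, 0, 0, 0],
  [-0.005, 0, 0, 0, 0, 0],
  [-0.01, 0, 0, 0, 0, 0],
  [-0.02, 0, 0, 0, 0, 0],
  [-0.04, 0, 0, 0, 0, 0],
])

```text
t: 16.73
ee_pos: [596.1, 1.9, 95.5]
orientation: [2.215, -0.012, -2.192]
ft_force: [-0.2, -0.5, 0.1]
width: 0.7
```

>>> carry_out([
  [-0.05, 0, 0, 0, 0, 0],
  [0, 0.04, 0.04, 0, 0, 0],
  [0, 0.04, 0.04, 0, 0, 0],
  [0, 0.04, 0.04, 0, 0, 0],
  [0, 0.04, 0.04, 0, 0, 0],
  [0, 0.04, 0.04, 0, 0, 0],
  [0, 0.04, 0.04, 0, 0, 0],
  [0, 0, 0, 0, 0, 0],
])

```text
t: 17.73
ee_pos: [358.7, -247.4, 162.2]
orientation: [2.235, -0.016, -2.163]
ft_force: [0.6, 0.6, 0.1]
width: 0.3
```

Run:
```python
from h import *
to([0,0,0]);b=snap('scene','s10');a=snap('top','t10')
w=np.hstack([cv2.resize(b['pixels'][160:230,205:295],(450,350),interpolation=2),cv2.resize(a['pixels'][160:230,205:275],(350,350),interpolation=2)])
cv2.imwrite('pics/c11.png',cv2.convertScaleAbs(w,alpha=1.7))
g=cv2.cvtColor(a['pixels'],6);print(g[183,215:290])
```

```text
pos [ 358.7 -247.4  162.2] F [0.6 0.6 0.1] w 0.3 t 17.73
tool axes in world (cols)
 [[ 0.033  0.015 -0.999]
 [-0.029 -0.999 -0.016]
 [-0.999  0.03  -0.032]]
tool shift mm [ 143.1 -257.4  359.8]
[141 141 142 141 141 140 137 122 104 100 119 136 139 140 140 139 141 138
 139 138 135 116  85  58  43  43  41  46  54  62  63  66  67  60  48  39
  41  41  41  42  43  44  43  44  41  39  42  42  43  44  44  40  41  40
  43  42  41  44  38  40  47  55  63  65  66  67  57  48  48  49  55  82
 115 137 141]
```

Run:
```python
from h import *
a=dict(np.load('pics/t10.npz'));t=dict(np.load('pics/t0.npz'))
print(np.mean(cv2.cvtColor(t['pixels'],6)[181:186,215:245],0).round().astype(int));print(np.mean(cv2.cvtColor(a['pixels'],6)[181:186,215:245],0).round().astype(int))
print('slider edge z29',ray(a,(237,183),29).round(1),'slab back',ray(a,(286.7,183),29).round(1))
gl=lambda d:cv2.cvtColor(d['pixels'],6)
b=dict(np.load('pics/s10.npz'));s=dict(np.load('pics/s0.npz'))
for n,p,f,g in(('tray',[759,-169,16],t,a),('glue',[703,-15,40],s,b),('jar',[458,46,30],s,b),('eraser',[490,-174,7],s,b),('eraser t',[490,-174,7],t,a),('jar t',[458,46,30],t,a)):
    x,y=proj(f,p)[0].round().astype(int);q=14;A=gl(f)[y-q:y+q,x-q:x+q].astype('f4');B=gl(g)[y-q:y+q,x-q:x+q].astype('f4')
    print(n,'shift px',np.round(cv2.phaseCorrelate(A,B)[0],2))
```

```text
[139 139 138 139 139 138 134 120 101  99 116 134 138 136 130 126 126 131
 137 138 136 128 126 133 138 139 138 138 139 138]
[140 140 141 141 141 140 136 122 102 100 118 136 139 138 131 127 127 133
 137 139 136 118  86  58  44  42  41  44  53  62]
slider edge z29 [606.7  57.8  29. ] slab back [605.6 -42.3  29. ]
tray shift px [-0.02  0.  ]
glue shift px [ 0.03 -0.04]
jar shift px [-0.02  0.  ]
eraser shift px [0.03 0.02]
eraser t shift px [-0.06 -0.08]
jar t shift px [-0.01  0.01]
```

```bash
python3 -c "
from workcell import ctrl
print(ctrl.close_job())"
```

```text
the job is handed in; nothing more can be done
None
```

I pressed the pad down to its hard stop with the shut fingers and slid the slider about 102 mm in +y up to the pinned stop. I then lifted straight off so the pad could spring up, and handed the job in at about 18 s of the 37 s allowed. `close_job` reported no verdict.

**Seating:** While pushing with the pad held down, the force along the rail rose from about 2 N to 8 N and motion stalled. In the final top image the slider's front edge is at y ≈ 57.8 mm. The block face is at about 57.4 mm, and no gap shows.

**Bystanders:** Tray, glue, jar and eraser show less than 0.1 px of image shift.

**Disagreements and gaps:**
- **TCP reading:** A light touch on bare table (about 23 N peak) showed the reported TCP z to be about 25 mm too low. The camera also suggested the tip was about 3 mm off in x and 8 mm off in y. I corrected for these and used contact force to find the pad height.
- **Camera agreement:** The two cameras differed by about 5 mm.
- **Pad return:** I did not measure the pad being back up directly. I infer it from the clean lift-off, with contact force back to zero. The picture limit stopped me from viewing the last image, so the final checks are numeric only.

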